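Right the fallen carton in the cassette lane and close up the row

TASK

One carton (orange band) has fallen over in the dispensing lane. Stand it upright on the runners in line with the two standing cartons, then slide the blue follower up against it so that the row is closed snugly against the end stop, and let go. Do not crush the cartons or tip the standing ones, and leave the jar, beaker and slide box alone.

Things in the scene. Friction and masses are not known exactly. Their poses are not given: they have to be found in the camera images.
- lane: Fixed lane, 108 mm wide (x), 540 long (y), origin at centre of underside; +y runs from follower to end stop. Cartons stand on two white runners, each 20 mm wide, tops 45 mm above the table; between them an open channel 58 mm wide, floor at 6 mm, lets a fingertip reach under a carton's end. Side guides 98 mm apart, tops at 53 mm.
- stop_face (a point): Centre of the row side (facing the lane's -y) of the fixed end stop, an aluminium plate 92 mm wide, 8 mm thick, reaching to 151 mm above the table; this point is 98.5 mm above the table. The stop is clamped at a different place along the lane each time.
- fallen_center (a point): Centre of the fallen carton: rigid, white, orange band near its top, 92 mm (x) by 44 (y) by 120 tall (z, foot to top), 0.14 to 0.3 kg. It lies flat on the runners, top towards the follower, foot up to 30 mm short of neighbour_a. Lifted by its top end it turns about its foot's lower edge, which slides until braced by neighbour_a. Upright, its centre is 105 mm above the table.
- neighbour_a_center (a point): Centre of the standing carton (green band) nearest the fallen one; same size, 44 mm along the lane, its sides aligned with the lane.
- neighbour_b_center (a point): Centre of the second standing carton (green band), between neighbour_a and the end stop; same size.
- follower (a joint): Travel in m of the blue follower that slides along the lane (0 at its back end, grows towards the end stop, up to 0.29). It slides with about 1.5 N of friction and stays where it is left.
- follower_face (a point): Centre of the follower's front face (the one that touches the row), 90 mm wide, 45 mm high, reaching from 46 to 91 mm above the table.
- follower_post (a point): Point 20 mm below the top of the follower's black push post, on its axis. The post is 30 mm wide (across the lane), 16 mm thick (along it), its middle 80 mm behind the front face; its top is 115 mm above the table and a plate 52 mm above the table carries it. It can be pushed or pinched.
- reagent: Amber jar with black cap, 50 mm diameter, 110 mm tall, standing on the table beyond the lane; origin at the centre of its underside. Leave alone.
- beaker: Clear plastic cup, 60 mm diameter, 75 mm tall, on the table beyond the lane; origin at the centre of its underside. Leave alone.
- slidebox: Blue box, 85 x 35 x 30 mm high, on the table beyond the lane; origin at the centre of its underside. Leave alone.
- stop: The end stop itself: origin at the foot of its row side, on the runners; axes as the lane's.
Mind the look-alikes: they are no part of the job. Leave any purple or turquoise look-alike of the part that bears fallen_center alone.

How it is judged:
By the outcome, as a careful person would: the job done as asked, in the order asked, and still so for the second after the job is handed in, with the robot touching nothing.
It also fails if it takes over 61 s, if anything falls off the work surface, if the arm or the gripper's body presses on something with over 40 N, if the wrist force passes 120 N, or if a joint passes its speed limit or range.

ROBOT

A 6-joint arm with a two-finger parallel gripper is mounted at the origin on the work surface. World frame = base frame: x ahead of the robot, y to its left, z up, the work surface at z = 0. Lengths are in m, angles in rad, forces in N, time in s.
With the tool pointing down it reaches from about 0.3 to 0.875 m from the base axis. Payload 6.4 kg.
Tool frame: the origin (TCP) lies midway between the tips of the shut fingers; the grasp point (between the pads) lies 19 mm behind it (ctrl.pinch_z is the distance from the TCP to the grasp point, in m); z points along the fingers, y is the line along which they close (so a half turn about z gives the same grasp; the last joint's range is limited). The gripper opens to 85 mm and grips with 20 to 120 N. Pads are 22 mm wide; open, the fingers measure 114 mm over their backs; the gripper's body (76 mm by 85 mm) begins 54 mm behind the grasp point. The pads swing forward as they close: fully open they stand 13 mm farther back than shut.
Start: joints at [1.074, 0.181, 1.607, -0, 1.354, -0.206], TCP at [0.165, 0.551, 0.231] pointing down, gripper open.
Joint ranges: [-2.99, 2.99], [-0.89, 2.07], [0.3, 2.58], [-1.14, 4.28], [0, 2.63], [-3.12, 3.12]. Speed limits (rad/s): [2.57, 2.57, 3.01, 3.14, 3.14, 3.14].

INTERFACE

Orientations are given as a unit quaternion [w, x, y, z].
In Python, from bench import ctrl gives the robot as it stands.
- The arm moves only by the tool apply_moves, never from a script. Its argument "moves" is a list of rows, each an object with "jaw": the opening, from 0 (shut) to 1 (fully open); "offset": the shift along the tool's x, y, z in mm, a list of three; "rot": the turn, a rotation vector about the tool's x, y, z in degrees, a list of three. In form: [{"jaw": jaw, "offset": [dx, dy, dz], "rot": [ax, ay, az]}, ...]. A call has exactly 5 rows; each row shifts and turns the commanded pose from where the row before left it, along the tool's axes as they then stand; what a row does not reach is not made up. A row lasts 1/8 s, in which the tool goes at most 62.5 mm and 10.7 degrees, less where a joint would pass 70% of its speed; a pose out of reach is approached as far as the arm can. A call is refused whole if a number of a shift passes 62.5 or a number of a turn 10.7, either way. A call with a gripper value outside its range is refused whole. The fingers move at their own pace and stop on an object; the grip force is fixed at half the most. Time passes only in rows, so rows that do not move let the fingers close, or fill a call up. It gives the time, the measured TCP pose, the force, the opening and the grip force at its end, in the units of the state.
- ctrl.get_obs(): the state, without advancing time (a new reading comes with each control period).
- ctrl.camera(name): name is "scene" or "top" or "wrist"; returns (picture, depth): 420x560x3 uint8, red, green, blue; 420x560 float32, m along the optical axis (not along the pixel's ray), 0 where there is no reading.
- ctrl.camera_params(name): a dict with "K" (3x3 intrinsics, pixels), "dist" ([k1, k2, p1, p2, k3] as OpenCV has them; the pictures are not rectified), "cam_to_world" (4x4, takes a point from camera to world coordinates); the wrist camera has in their place "mount" (4x4, takes a point from camera to tool coordinates, whose origin is the TCP and whose axes are the flange's). Camera axes: x right, y down, z forward; pixel columns grow to the right and rows downward; lengths in m; the calibration is good to about 2 mm. A picture is of the moment at which its call begins: read the wrist's pose just before it. camera_params takes no time and is no camera call.
- ctrl.hand_in(): hands the job in; it is judged then, once.
Trained networks look in the newest picture that a camera, given by its name, has taken for a name from the list of things; names that differ only in an ending like _2 or _b are one class to them, and where a whole thing is asked for, a point or a joint stands for the part that bears it (a point fixed in the world has none). Each returns a list of dicts, best first, with "score" (0 to 1); they miss things now and then, are a little off and sometimes report something else, mostly with a low value. They report only what shows in the picture. A call takes as long as a camera call. They do not tell look-alikes from the thing itself.
- ctrl.outline_of(camera, target): "region" (420x560 bool, what is visible of it) and "position" ([column, row] in pixels, amid what is visible of it).
The state is a dict: "time_s": time; "q": joint angles; "dq": joint speeds; "joint_efforts": joint torques, N m; "eef_pos": TCP position; "eef_rot": TCP orientation; "wrist_force": force on the tool from outside, world axes, zero at the start; "torque": the same for the moment, N m; "opening": opening from 0.0 (shut) to 1.0 (fully open); "grasp_force": force on a finger pad.
Only numpy, scipy, OpenCV 4.12 (cv2) and the standard library are available. Lean on these libraries where they do the work, as an engineer would, in place of code of your own. Each camera call takes 0.05 s, during which the arm holds its last target. There are 200 camera calls.

## Working session

There is one attempt and no reset: what is moved stays moved. The work goes in short steps, Python scripts to look and compute and a tool call to move; the robot and the scene stay as the last step left them, time stands still between calls to the robot, and variables do not carry over. Pictures are saved under pics/ and viewed, at most 10 in all, crops included, and the job is handed in when it is done.

Besides the shell and the picture viewer there is one more tool, called after "Request:" by a JSON object that holds its "api" and its "payload". apply_moves: Moves the arm, as the interface text tells. Its arguments: {"type":"object","properties":{"moves":{"type":"array"}},"required":["moves"]}

```bash
ls; mkdir -p pics; cat > h.py <<'E'
import numpy as np, cv2
from scipy.spatial.transform import Rotation as R
from bench import ctrl
def obs():
    o=ctrl.get_obs(); q=np.array(o["eef_rot"]); return o,np.array(o["eef_pos"]),R.from_quat(q[[1,2,3,0]])
def cloud(name):
    o,p,r=obs(); pic,d=ctrl.camera(name); c=ctrl.camera_params(name)
    v,u=np.mgrid[:420,:560]; pts=np.stack([u,v],-1).reshape(-1,1,2).astype(np.float64)
    n=cv2.undistortPoints(pts,np.array(c["K"]),np.array(c["dist"])).reshape(420,560,2)
    X=np.dstack([n*d[...,None],d])
    if "cam_to_world" in c: T=np.array(c["cam_to_world"])
    else:
        T=np.eye(4);T[:3,:3]=r.as_matrix();T[:3,3]=p;T=T@np.array(c["mount"])
    W=X@T[:3,:3].T+T[:3,3]; W[d<=0]=np.nan
    return pic,d,W
def save(n,pic): cv2.imwrite("pics/"+n,pic[...,::-1])
E
python3 - <<'E'
from h import *
o,p,r=obs(); print(o["time_s"],p,r.as_matrix().round(3))
for n in("top","scene"):
    pic,d,W=cloud(n); save(n+"1.png",pic); np.save(n+"W.npy",W)
    for t in("fallen_center","neighbour_a_center","follower_post","stop","lane"):
        for k in ctrl.outline_of(n,t)[:4]:
            m=k["region"]; print(n,t,round(k["score"],2),np.round(k["position"]),m.sum(),np.nanmedian(W[m],0).round(3),np.nanmin(W[m],0).round(3),np.nanmax(W[m],0).round(3))
E
```

```text
pics
0.0 [0.16456132 0.55036291 0.23038328] [[-0.958  0.287 -0.001]
 [ 0.287  0.958 -0.002]
 [ 0.    -0.002 -1.   ]]
top fallen_center 0.84 [270. 240.] 2570 [0.525 0.017 0.09 ] [ 0.475 -0.045  0.046] [0.575 0.085 0.097]
top fallen_center 0.81 [187. 139.] 2432 [0.753 0.192 0.045] [ 0.687  0.131 -0.003] [0.825 0.265 0.052]
top follower_post 0.89 [394. 257.] 1835 [ 0.492 -0.261  0.055] [ 0.447 -0.32  -0.002] [ 0.541 -0.209  0.121]
top follower_post 0.39 [180. 233.] 203 [0.543 0.182 0.151] [0.497 0.173 0.006] [0.585 0.214 0.157]
top stop 0.59 [183. 233.] 203 [0.543 0.182 0.151] [0.497 0.173 0.01 ] [0.585 0.214 0.157]
top stop 0.37 [346. 186.] 575 [ 0.635 -0.147  0.11 ] [ 0.614 -0.186 -0.002] [ 0.679 -0.126  0.117]
top lane 0.66 [350. 250.] 7267 [ 0.502 -0.165  0.047] [ 0.431 -0.33  -0.004] [0.599 0.236 0.154]
scene fallen_center 0.77 [315. 193.] 2611 [0.553 0.018 0.088] [ 0.335 -0.06  -0.002] [0.577 0.079 0.128]
scene fallen_center 0.75 [348. 167.] 153 [0.366 0.046 0.043] [ 0.312  0.024 -0.001] [0.566 0.08  0.163]
scene fallen_center 0.62 [390. 337.] 6089 [0.776 0.195 0.044] [ 0.687  0.13  -0.001] [0.828 0.256 0.047]
scene neighbour_a_center 0.92 [360. 190.] 2098 [0.575 0.104 0.139] [0.269 0.048 0.017] [0.581 0.132 0.168]
scene neighbour_a_center 0.68 [247. 240.] 1387 [ 0.674 -0.069  0.053] [ 0.613 -0.133 -0.002] [ 0.692 -0.043  0.077]
scene follower_post 0.97 [200. 166.] 1573 [ 0.502 -0.261  0.067] [ 0.303 -0.433 -0.002] [ 0.55  -0.211  0.116]
scene stop 0.62 [406. 217.] 907 [0.55  0.182 0.093] [ 0.398  0.169 -0.001] [0.587 0.209 0.152]
scene lane 0.63 [267. 210.] 8947 [ 0.551 -0.087  0.038] [ 0.337 -0.38  -0.002] [0.639 0.233 0.116]
```

View pics/top1.png

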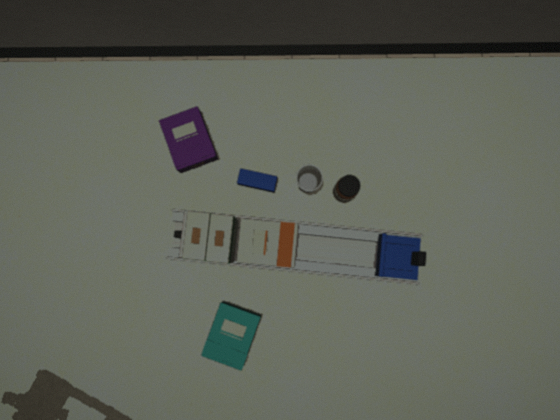

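View pics/scene1.png

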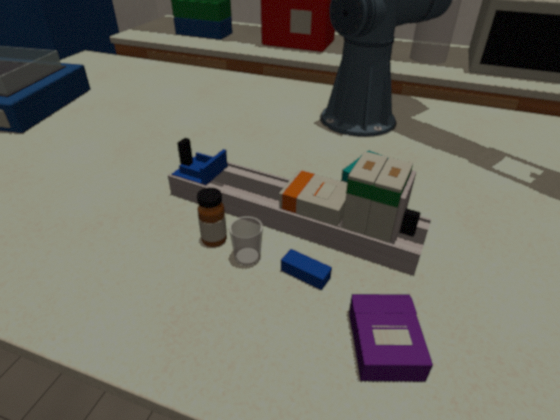

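```bash
python3 - <<'E'
from h import *
W=np.load("topW.npy")
# lane direction from points: fallen top face, follower, stop
def fit(m,l):
    P=W[m][:,:2].astype(np.float32); c,s,a=cv2.minAreaRect(P); print(l,np.round(c,4),np.round(s,4),round(a,2),np.nanmedian(W[m][:,2]).round(4),m.sum())
x,y,z=W[...,0],W[...,1],W[...,2]
b=(x>.43)&(x<.62)
fit(b&(z>.082)&(z<.1)&(y>-.07)&(y<.1),"fallen top")
fit(b&(z>.155)&(z<.18)&(y>-.0)&(y<.25),"nb tops")
fit(b&(z>.14)&(z<.156)&(y>.1)&(y<.25),"stop")
fit(b&(z>.082)&(z<.1)&(y>-.35)&(y<-.15),"foll top")
fit(b&(z>.108)&(z<.122)&(y>-.35)&(y<-.15),"post top")
fit(b&(z>.035)&(z<.06)&(y>-.33)&(y<.25),"lane")
pic=cv2.imread("pics/top1.png"); cv2.imwrite("pics/crop.png",cv2.resize(pic[110:300,150:430],None,fx=2.8,fy=2.8,interpolation=cv2.INTER_CUBIC))
E
```

```text
fallen top [0.5245 0.023 ] [0.1297 0.0934] 84.45 0.0902 2608
nb tops [0.5349 0.1333] [0.0972 0.0924] 83.0 0.1661 2243
stop [0.5508 0.1734] [0.045  0.1027] 55.86 0.1521 148
foll top [ 0.5481 -0.2246] [0.1816 0.0921] 19.93 0.0914 279
post top [ 0.5538 -0.2336] [0.207  0.0296] 43.67 0.1149 129
lane [ 0.5474 -0.0426] [0.5428 0.1684] 83.77 0.0503 4429
```

View pics/crop.png

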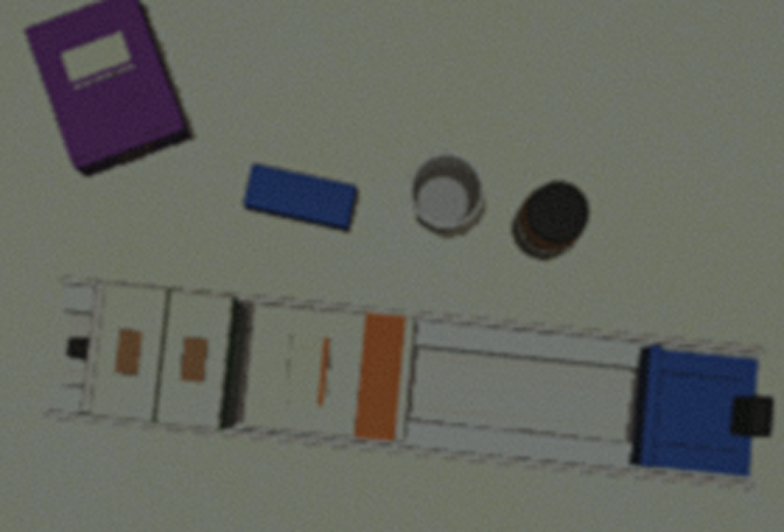

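The part that fits fallen_center is the orange-banded carton lying in the lane, with its band at about (286,244) in the top picture. The look-alikes are the purple box at (187,139) and the turquoise one at (232,335), both on the table. The crop confirms the choice. Next I'll work out lane coordinates.

```bash
cat >> h.py <<'E'
def lane(W,ang,o):
    L=np.array([np.cos(ang),np.sin(ang)]); X=np.array([L[1],-L[0]])
    d=W[...,:2]-o
    return d@X,d@L,W[...,2]
E
python3 - <<'E'
from h import *
for n in("topW.npy","sceneW.npy"):
    W=np.load(n)
    x,y,z=W[...,0],W[...,1],W[...,2]
    b=(x>.43)&(x<.62)&(y>-.35)&(y<.25)
    if n[0]=="t":
        # angle: fit edges of the fallen + nb tops: center per column of image
        m=b&(((z>.084)&(z<.096)&(y>-.04)&(y<.08))|((z>.16)&(z<.172)&(y>.09)&(y<.18))|((z>.086)&(z<.096)&(y<-.21)))
        P=[]
        for c in range(180,420):
            q=m[:,c]
            if q.sum()>17: P.append([(x[q,c].min()+x[q,c].max())/2,y[q,c].mean()])
        P=np.array(P); k=np.polyfit(P[:,1],P[:,0],1); res=P[:,0]-np.polyval(k,P[:,1]); g=abs(res)<.004; k=np.polyfit(P[g,1],P[g,0],1)
        ang=np.pi/2-np.arctan(k[0]); o=np.array([k[1],0]); print(np.degrees(ang),o,res.std())
        np.save("lane.npy",[ang,o[0]])
    u,s,z=lane(W,ang,o)
    def rng(l,m): print(l,m.sum(),"s",np.percentile(s[m],[0,1,3,50,97,99,100]).round(4),"u",np.percentile(u[m],[2,50,98]).round(4),"z",np.median(z[m]).round(4))
    c=abs(u)<.04
    rng("fallen",c&(z>.084)&(z<.096)&(s>-.06)&(s<.095))
    rng("nbtop",c&(z>.16)&(z<.172)&(s>.0)&(s<.25))
    rng("stop",c&(z>.145)&(z<.158)&(s>.1)&(s<.25))
    rng("folltop",c&(z>.087)&(z<.096)&(s>-.33)&(s<-.15))
    rng("post",(abs(u)<.02)&(z>.11)&(z<.12)&(s>-.4)&(s<-.15))
    rng("orange end",c&(z>.055)&(z<.08)&(s>-.06)&(s<.0))
E
```

```text
84.40560873496962 [0.52234656 0.        ] 0.004639589506336555
fallen 2250 s [-0.0417 -0.0404 -0.038   0.0189  0.0758  0.0857  0.087 ] u [-0.0383 -0.0002  0.0383] z 0.0902
nbtop 1920 s [0.0854 0.0866 0.0883 0.1311 0.1724 0.1743 0.1758] u [-0.0384 -0.0001  0.0384] z 0.1662
stop 139 s [0.1313 0.132  0.1776 0.1809 0.1845 0.1852 0.1855] u [-0.0375  0.0003  0.0394] z 0.1521
folltop 205 s [-0.2927 -0.2901 -0.2896 -0.2206 -0.2153 -0.2149 -0.2148] u [-0.038  -0.0007  0.038 ] z 0.0918
post 120 s [-0.3052 -0.3047 -0.3043 -0.2963 -0.2897 -0.2896 -0.2894] u [-0.0182 -0.0039  0.01  ] z 0.115
orange end 2 s [-0.0422 -0.0422 -0.0422 -0.0421 -0.042  -0.042  -0.042 ] u [-0.0098  0.0013  0.0124] z 0.0759
fallen 1433 s [-0.0438 -0.0417 -0.039   0.0169  0.0712  0.0749  0.0765] u [-0.038   0.004   0.0386] z 0.0891
nbtop 1300 s [0.0843 0.0861 0.0879 0.1314 0.172  0.1732 0.174 ] u [-0.0383  0.0025  0.0386] z 0.165
stop 164 s [0.1733 0.1734 0.1736 0.1783 0.1828 0.183  0.1831] u [-0.038   0.0035  0.038 ] z 0.1507
folltop 164 s [-0.302  -0.3017 -0.2991 -0.2227 -0.2168 -0.2163 -0.2152] u [-0.0357  0.0027  0.0383] z 0.0907
post 66 s [-0.3054 -0.3044 -0.3028 -0.2952 -0.2893 -0.2877 -0.2876] u [-0.0163 -0.0004  0.0104] z 0.1143Traceback (most recent call last):
  File "<stdin>", line 24, in <module>
  File "<stdin>", line 17, in rng
    return _quantile_unchecked(
        a, q, axis, out, overwrite_input, method, keepdims, weights)
    return _ureduce(a,
                    func=_quantile_ureduce_func,
    ...<5 lines>...
                    overwrite_input=overwrite_input,
                    method=method)
    r = func(a, **kwargs)
    result = _quantile(arr,
                       quantiles=q,
    ...<2 lines>...
                       out=out,
                       weights=wgt)
    slices_having_nans = np.isnan(arr[-1, ...])
                                  ~~~^^^^^^^^^
IndexError: index -1 is out of bounds for axis 0 with size 0
```

```bash
cat >> h.py <<'E'
ANG,OX=np.load("lane.npy")
L3=np.array([np.cos(ANG),np.sin(ANG),0]);X3=np.array([L3[1],-L3[0],0])
def pose(u,s,z,a):
    a=np.radians(a); p=np.array([OX,0,0])+u*X3+s*L3+[0,0,z]
    Z=np.array([0,0,1.]); tx=L3*np.cos(a)+Z*np.sin(a); tz=L3*np.sin(a)-Z*np.cos(a)
    return p,R.from_matrix(np.stack([tx,X3,tz],1))
def where():
    o,p,r=obs(); d=p-[OX,0,0]; z=r.as_matrix()[:,2]
    return o["time_s"],"u s z mm",(np.array([d@X3,d@L3,p[2]])*1e3).round(1),"pitch",np.degrees(np.arctan2(z@L3,-z[2])).round(1),"rotv err",np.degrees((pose(0,0,0,np.degrees(np.arctan2(z@L3,-z[2])))[1].inv()*r).as_rotvec()).round(1)
def plan(wps,start=None):
    """wps: list of (u,s,z,a,nrows); prints offset/rot rows"""
    if start is None: _,p,r=obs()
    else: p,r=pose(*start)
    i=0
    for u,s,z,a,n in wps:
        p1,r1=pose(u,s,z,a); p0,r0=p,r; rv=(r0.inv()*r1).as_rotvec()
        for k in range(1,n+1):
            pn=p0+(p1-p0)*k/n; rn=r0*R.from_rotvec(rv*k/n)
            print(i,(r.inv().apply(pn-p)*1e3).round(1).tolist(),np.degrees((r.inv()*rn).as_rotvec()).round(2).tolist()); p,r=pn,rn; i+=1
E
python3 - <<'E'
from h import *
print(where()); plan([(0,-.09,.26,0,16),(0,-.09,.16,35,4)])
E
```

```text
(0.6, 'u s z mm', array([-409.5,  513.4,  231.3]), 'pitch', np.float64(0.0), 'rotv err', array([ -0. ,  -0. , -78.9]))
0 [-32.4, -32.1, -1.8] [0.0, -0.0, 4.93]
1 [-35.0, -29.2, -1.8] [0.0, -0.0, 4.93]
2 [-37.4, -26.1, -1.8] [0.0, -0.0, 4.93]
3 [-39.5, -22.8, -1.8] [0.0, -0.0, 4.93]
4 [-41.3, -19.3, -1.8] [0.0, -0.0, 4.93]
5 [-42.8, -15.7, -1.8] [0.0, -0.0, 4.93]
6 [-44.0, -11.9, -1.8] [0.0, -0.0, 4.93]
7 [-44.9, -8.1, -1.8] [0.0, -0.0, 4.93]
8 [-45.4, -4.2, -1.8] [0.0, -0.0, 4.93]
9 [-45.6, -0.3, -1.8] [0.0, -0.0, 4.93]
10 [-45.4, 3.6, -1.8] [0.0, -0.0, 4.93]
11 [-45.0, 7.5, -1.8] [0.0, -0.0, 4.93]
12 [-44.1, 11.4, -1.8] [0.0, -0.0, 4.93]
13 [-43.0, 15.1, -1.8] [0.0, -0.0, 4.93]
14 [-41.5, 18.8, -1.8] [0.0, -0.0, 4.93]
15 [-39.8, 22.3, -1.8] [0.0, -0.0, 4.93]
16 [0.0, 0.0, 25.0] [-0.0, 8.75, -0.0]
17 [-3.8, -0.0, 24.7] [-0.0, 8.75, 0.0]
18 [-7.5, -0.0, 23.8] [-0.0, 8.75, -0.0]
19 [-11.1, -0.0, 22.4] [0.0, 8.75, 0.0]
```

Request:
{"api": "apply_moves", "payload": {"moves": [{"jaw": 0, "offset": [-32, -32, -4], "rot": [0, 0, 4.9]}, {"jaw": 0, "offset": [-35, -29, -4], "rot": [0, 0, 4.9]}, {"jaw": 0, "offset": [-37, -26, -4], "rot": [0, 0, 4.9]}, {"jaw": 0, "offset": [-39.5, -23, -4], "rot": [0, 0, 4.9]}, {"jaw": 0, "offset": [-41, -19, -4], "rot": [0, 0, 4.9]}]}}

```text
time_s: 1.23
eef_pos: [0.2739, 0.3504, 0.2516]
eef_rot: [0.0, 0.353, 0.936, 0.0]
wrist_force: [0.0, 1.0, 0.4]
opening: 0.0
grasp_force: 0.0
```

Request:
{"api": "apply_moves", "payload": {"moves": [{"jaw": 0, "offset": [-43, -16, -4], "rot": [0, 0, 4.9]}, {"jaw": 0, "offset": [-44, -12, -4], "rot": [0, 0, 4.9]}, {"jaw": 0, "offset": [-45, -8, -2], "rot": [0, 0, 4.9]}, {"jaw": 0, "offset": [-45.5, -4, 0], "rot": [0, 0, 4.9]}, {"jaw": 0, "offset": [-45.5, 0, 0], "rot": [0, 0, 4.9]}]}}

```text
time_s: 1.85
eef_pos: [0.3843, 0.1504, 0.2617]
eef_rot: [0.0, 0.543, 0.839, 0.0]
wrist_force: [-0.6, -0.2, 0.5]
opening: 0.001
grasp_force: 0.0
```

Request:
{"api": "apply_moves", "payload": {"moves": [{"jaw": 0, "offset": [-45.5, 4, 0], "rot": [0, 0, 5]}, {"jaw": 0, "offset": [-45, 7.5, 0], "rot": [0, 0, 5]}, {"jaw": 0, "offset": [-44, 11, 0], "rot": [0, 0, 5]}, {"jaw": 0, "offset": [-43, 15, 0], "rot": [0, 0, 5]}, {"jaw": 0, "offset": [-41.5, 19, 0], "rot": [0, 0, 5]}]}}

```text
time_s: 2.48
eef_pos: [0.4941, -0.0494, 0.2615]
eef_rot: [0.0, 0.712, 0.702, 0.0]
wrist_force: [0.3, 1.4, 0.1]
opening: 0.001
grasp_force: 0.0
```

```bash
python3 - <<'E'
from h import *
print(where()); print(obs()[0]["wrist_force"],obs()[0]["q"]); plan([(0,-.09,.16,35,5),(0,-.07,.09,35,5)])
E
```

```text
(2.475, 'u s z mm', array([-23.3, -51.9, 261.5]), 'pitch', np.float64(0.0), 'rotv err', array([-0. , -0. , -4.8]))
[0.26999402 1.38607141 0.10063677] [-3.39260498e-01 -2.40422555e-02  1.76437859e+00  1.43039289e-04
  1.40072042e+00 -3.24577419e-01]
0 [-8.0, 4.0, 20.3] [-0.28, 7.0, 0.92]
1 [-10.3, 4.1, 19.2] [-0.28, 7.0, 0.92]
2 [-12.5, 4.2, 17.8] [-0.28, 7.0, 0.92]
3 [-14.5, 4.3, 16.2] [-0.28, 7.0, 0.92]
4 [-16.3, 4.5, 14.3] [-0.28, 7.0, 0.92]
5 [-4.8, 0.0, 13.8] [0.0, 0.0, 0.0]
6 [-4.8, 0.0, 13.8] [0.0, 0.0, 0.0]
7 [-4.8, 0.0, 13.8] [0.0, 0.0, 0.0]
8 [-4.8, 0.0, 13.8] [-0.0, 0.0, -0.0]
9 [-4.8, 0.0, 13.8] [0.0, 0.0, 0.0]
```

Request:
{"api": "apply_moves", "payload": {"moves": [{"jaw": 0, "offset": [-8, 4, 20.3], "rot": [-0.28, 7, 0.92]}, {"jaw": 0, "offset": [-10.3, 4.1, 19.2], "rot": [-0.28, 7, 0.92]}, {"jaw": 0, "offset": [-12.5, 4.2, 17.8], "rot": [-0.28, 7, 0.92]}, {"jaw": 0, "offset": [-14.5, 4.3, 16.2], "rot": [-0.28, 7, 0.92]}, {"jaw": 0, "offset": [-16.3, 4.5, 14.3], "rot": [-0.28, 7, 0.92]}]}}

```text
time_s: 3.1
eef_pos: [0.5137, -0.0887, 0.1598]
eef_rot: [-0.203, 0.705, 0.641, 0.224]
wrist_force: [0.3, 0.3, -0.3]
opening: -0.0
grasp_force: 0.0
```

```bash
python3 - <<'E'
from h import *
print(where()); print(obs()[0]["wrist_force"]); 
pic,d,W=cloud("wrist"); save("w1.png",pic)
plan([(0,-.075,.08,35,5),(0,-.06,.03,35,5)])
E
```

```text
(3.1, 'u s z mm', array([  0. , -89.2, 159.8]), 'pitch', np.float64(35.2), 'rotv err', array([ 0. ,  0. , -0.1]))
[ 0.26199947  0.27516606 -0.27088389]
0 [-6.2, 0.4, 14.0] [-0.04, -0.11, -0.05]
1 [-6.2, 0.4, 14.0] [-0.04, -0.11, -0.05]
2 [-6.1, 0.4, 14.1] [-0.04, -0.11, -0.05]
3 [-6.1, 0.4, 14.1] [-0.04, -0.11, -0.05]
4 [-6.1, 0.3, 14.1] [-0.04, -0.11, -0.05]
5 [-3.3, 0.0, 9.9] [0.0, 0.0, 0.0]
6 [-3.3, 0.0, 9.9] [0.0, -0.0, 0.0]
7 [-3.3, -0.0, 9.9] [0.0, 0.0, 0.0]
8 [-3.3, 0.0, 9.9] [0.0, 0.0, 0.0]
9 [-3.3, 0.0, 9.9] [0.0, 0.0, 0.0]
```

View pics/w1.png

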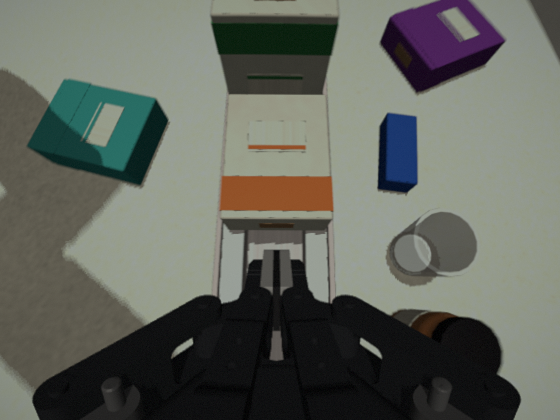

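The fingertips at (275,250) are centred on the channel, in front of the orange-banded top end at (277,225). I'm lowering into the channel now.

Request:
{"api": "apply_moves", "payload": {"moves": [{"jaw": 0, "offset": [-6.2, 0.2, 14], "rot": [0, 0, 0]}, {"jaw": 0, "offset": [-6.2, 0, 14], "rot": [0, 0, 0]}, {"jaw": 0, "offset": [-6, 0, 14], "rot": [0, 0, 0]}, {"jaw": 0, "offset": [-6, 0, 14], "rot": [0, 0, 0]}, {"jaw": 0, "offset": [-6, 0, 14], "rot": [0, 0, 0]}]}}

```text
time_s: 3.78
eef_pos: [0.5149, -0.0721, 0.0844]
eef_rot: [-0.203, 0.705, 0.642, 0.222]
wrist_force: [-0.1, 0.3, 0.1]
opening: -0.0
grasp_force: 0.0
```

Request:
{"api": "apply_moves", "payload": {"moves": [{"jaw": 0, "offset": [-3.3, 0, 10], "rot": [0, 0, 0]}, {"jaw": 0, "offset": [-3.3, 0, 10], "rot": [0, 0, 0]}, {"jaw": 0, "offset": [-3.3, 0, 10], "rot": [0, 0, 0]}, {"jaw": 0, "offset": [-3.3, 0, 10], "rot": [0, 0, 0]}, {"jaw": 0, "offset": [-3.3, 0, 10], "rot": [0, 0, 0]}]}}

```text
time_s: 4.4
eef_pos: [0.5162, -0.0575, 0.034]
eef_rot: [-0.203, 0.705, 0.642, 0.222]
wrist_force: [-0.6, 0.1, 0.3]
opening: 0.003
grasp_force: 0.0
```

```bash
python3 - <<'E'
from h import *
print(where()); print(obs()[0]["wrist_force"]); 
plan([(0,-.042,.021,35,5)])
E
```

```text
(4.4, 'u s z mm', array([ -0.5, -57.8,  34. ]), 'pitch', np.float64(35.0), 'rotv err', array([ 0.1,  0. , -0.1]))
[-0.61573933  0.08238032  0.30292175]
0 [1.1, 0.1, 4.0] [-0.03, -0.0, 0.03]
1 [1.1, 0.1, 4.0] [-0.03, -0.0, 0.03]
2 [1.1, 0.1, 4.0] [-0.03, -0.0, 0.03]
3 [1.1, 0.1, 4.0] [-0.03, -0.0, 0.03]
4 [1.1, 0.1, 4.0] [-0.03, -0.0, 0.03]
```

Request:
{"api": "apply_moves", "payload": {"moves": [{"jaw": 0, "offset": [1.1, 0.1, 4], "rot": [0, 0, 0]}, {"jaw": 0, "offset": [1.1, 0.1, 4], "rot": [0, 0, 0]}, {"jaw": 0, "offset": [1.1, 0.1, 4], "rot": [0, 0, 0]}, {"jaw": 0, "offset": [1.1, 0.1, 4], "rot": [0, 0, 0]}, {"jaw": 0, "offset": [1, 0, 4], "rot": [0, 0, 0]}]}}

```text
time_s: 5.03
eef_pos: [0.5181, -0.0417, 0.0214]
eef_rot: [-0.203, 0.705, 0.642, 0.222]
wrist_force: [0.4, 0.5, -0.0]
opening: -0.003
grasp_force: 0.0
```

Request:
{"api": "apply_moves", "payload": {"moves": [{"jaw": 0, "offset": [2.3, 0, -3.3], "rot": [0, 0, 0]}, {"jaw": 0, "offset": [2.3, 0, -3.3], "rot": [0, 0, 0]}, {"jaw": 0, "offset": [2.3, 0, -3.3], "rot": [0, 0, 0]}, {"jaw": 0, "offset": [2.3, 0, -3.3], "rot": [0, 0, 0]}, {"jaw": 0, "offset": [2.3, 0, -3.3], "rot": [0, 0, 0]}]}}

```text
time_s: 5.65
eef_pos: [0.5181, -0.042, 0.0419]
eef_rot: [-0.203, 0.705, 0.642, 0.222]
wrist_force: [0.2, 0.4, -0.7]
opening: 0.004
grasp_force: 0.3
```

```bash
python3 - <<'E'
from h import *
print(where()); print(obs()[0]["wrist_force"])
a,da,A=cloud("scene"); b,d,W=cloud("wrist"); save("c1.png",np.hstack([a[120:300,120:460],cv2.resize(b,(400,300))[60:240,50:350]]))
u,s,z=lane(A,ANG,np.array([OX,0]))
m=(abs(u)<.046)&(s>-.07)&(s<.08)&(z>.06)
for k in np.arange(-.06,.08,.02):
    q=m&(s>=k)&(s<k+.02)
    if q.sum()>10: print(round(k,2),np.percentile(z[q],[50,95]).round(3))
E
```

```text
(5.65, 'u s z mm', array([ -0.1, -42.2,  41.9]), 'pitch', np.float64(35.0), 'rotv err', array([ 0.1,  0. , -0.1]))
[ 0.17096042  0.40732677 -0.70690322]
-0.06 [0.082 0.089]
-0.04 [0.104 0.106]
-0.02 [0.101 0.104]
0.0 [0.098 0.101]
0.02 [0.096 0.098]
0.04 [0.093 0.095]
0.06 [0.09  0.092]
```

View pics/c1.png

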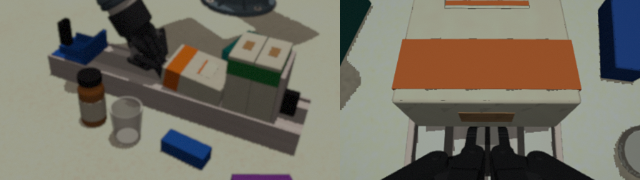

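```bash
python3 - <<'E'
from h import *
plan([(0,-.041,.082,35,5),(0,-.030,.107,35,3),(0,-.019,.1206,35,2)])
E
```

```text
0 [4.8, -0.0, -6.4] [-0.02, 0.0, 0.03]
1 [4.8, -0.0, -6.4] [-0.02, 0.0, 0.03]
2 [4.8, -0.0, -6.4] [-0.02, 0.0, 0.03]
3 [4.8, -0.0, -6.4] [-0.02, 0.0, 0.03]
4 [4.8, -0.0, -6.4] [-0.02, 0.0, 0.03]
5 [7.8, 0.0, -4.7] [0.0, 0.0, 0.0]
6 [7.8, -0.0, -4.7] [0.0, 0.0, 0.0]
7 [7.8, 0.0, -4.7] [0.0, 0.0, 0.0]
8 [8.4, 0.0, -2.4] [0.0, 0.0, 0.0]
9 [8.4, -0.0, -2.4] [-0.0, -0.0, -0.0]
```

Request:
{"api": "apply_moves", "payload": {"moves": [{"jaw": 0, "offset": [4.8, 0, -6.5], "rot": [0, 0, 0]}, {"jaw": 0, "offset": [4.8, 0, -6.5], "rot": [0, 0, 0]}, {"jaw": 0, "offset": [4.8, 0, -6.5], "rot": [0, 0, 0]}, {"jaw": 0, "offset": [4.8, 0, -6.5], "rot": [0, 0, 0]}, {"jaw": 0, "offset": [4.8, 0, -6.5], "rot": [0, 0, 0]}]}}

```text
time_s: 6.38
eef_pos: [0.5182, -0.0409, 0.0826]
eef_rot: [-0.203, 0.705, 0.642, 0.222]
wrist_force: [-0.2, -0.8, -1.0]
opening: 0.002
grasp_force: 0.6
```

```bash
cat > st.py <<'E'
from h import *
print(where()); print(np.round(obs()[0]["wrist_force"],2))
p,d,A=cloud("scene")
u,s,z=lane(A,ANG,np.array([OX,0]))
m=(abs(u)<.046)&(s>-.07)&(s<.25)&(z>.06)
for k in np.arange(-.06,.2,.02):
    q=m&(s>=k)&(s<k+.02)
    if q.sum()>10: print(round(k,2),np.percentile(z[q],[50,95]).round(3),end=";")
q=m&(z>.155)
if q.sum(): print("tops s",np.percentile(s[q],[1,99]).round(4))
E
python3 st.py
```

```text
(6.375, 'u s z mm', array([ -0.1, -41.1,  82.6]), 'pitch', np.float64(35.0), 'rotv err', array([ 0.1,  0. , -0.1]))
[-0.2  -0.84 -1.  ]
-0.06 [0.116 0.131];-0.04 [0.118 0.141];-0.02 [0.134 0.14 ];0.0 [0.124 0.131];0.02 [0.114 0.12 ];0.04 [0.104 0.11 ];0.06 [0.095 0.1  ];0.08 [0.141 0.166];0.1 [0.145 0.166];0.12 [0.146 0.166];0.14 [0.148 0.166];0.16 [0.15  0.166];0.18 [0.095 0.151];tops s [0.0872 0.1739]
```

Request:
{"api": "apply_moves", "payload": {"moves": [{"jaw": 0, "offset": [7.8, 0, -4.7], "rot": [0, 0, 0]}, {"jaw": 0, "offset": [7.8, 0, -4.7], "rot": [0, 0, 0]}, {"jaw": 0, "offset": [7.8, 0, -4.7], "rot": [0, 0, 0]}, {"jaw": 0, "offset": [8.4, 0, -2.4], "rot": [0, 0, 0]}, {"jaw": 0, "offset": [8.4, 0, -2.4], "rot": [0, 0, 0]}]}}

```text
time_s: 7.05
eef_pos: [0.52, -0.018, 0.1208]
eef_rot: [-0.203, 0.705, 0.642, 0.222]
wrist_force: [0.4, -1.6, -0.4]
opening: 0.002
grasp_force: 0.3
```

```bash
python3 st.py; python3 -c "
from h import *
plan([(0,-.0024,.134,20,5),(0,.012,.141,10,5),(0,.0285,.145,0,5)])"
```

```text
(7.05, 'u s z mm', array([ -0.5, -18.1, 120.8]), 'pitch', np.float64(35.1), 'rotv err', array([ 0.2,  0. , -0.1]))
[ 0.44 -1.63 -0.42]
-0.06 [0.186 0.21 ];-0.04 [0.157 0.172];-0.02 [0.146 0.155];0.0 [0.158 0.167];0.02 [0.143 0.161];0.04 [0.117 0.133];0.06 [0.094 0.107];0.08 [0.14  0.166];0.1 [0.144 0.166];0.12 [0.146 0.166];0.14 [0.148 0.166];0.16 [0.15  0.166];0.18 [0.095 0.151];tops s [-0.0693  0.1743]
0 [3.9, 0.1, -0.3] [-0.03, -3.01, 0.04]
1 [3.9, 0.1, -0.5] [-0.03, -3.01, 0.04]
2 [3.9, 0.1, -0.7] [-0.03, -3.01, 0.04]
3 [3.8, 0.1, -0.9] [-0.03, -3.01, 0.04]
4 [3.8, 0.1, -1.1] [-0.03, -3.01, 0.04]
5 [3.2, -0.0, -0.3] [0.0, -2.0, -0.0]
6 [3.2, -0.0, -0.4] [0.0, -2.0, 0.0]
7 [3.2, -0.0, -0.6] [-0.0, -2.0, 0.0]
8 [3.1, -0.0, -0.7] [-0.0, -2.0, -0.0]
9 [3.1, -0.0, -0.8] [0.0, -2.0, -0.0]
10 [3.4, 0.0, -0.2] [0.0, -2.0, 0.0]
11 [3.4, -0.0, -0.3] [-0.0, -2.0, 0.0]
12 [3.4, 0.0, -0.5] [0.0, -2.0, 0.0]
13 [3.3, -0.0, -0.6] [-0.0, -2.0, -0.0]
14 [3.3, 0.0, -0.7] [0.0, -2.0, 0.0]
```

Request:
{"api": "apply_moves", "payload": {"moves": [{"jaw": 0, "offset": [3.9, 0.1, -0.3], "rot": [0, -3, 0]}, {"jaw": 0, "offset": [3.9, 0.1, -0.5], "rot": [0, -3, 0]}, {"jaw": 0, "offset": [3.9, 0.1, -0.7], "rot": [0, -3, 0]}, {"jaw": 0, "offset": [3.8, 0.1, -0.9], "rot": [0, -3, 0]}, {"jaw": 0, "offset": [3.8, 0.1, -1.1], "rot": [0, -3, 0]}]}}

```text
time_s: 7.72
eef_pos: [0.5219, -0.0032, 0.1329]
eef_rot: [-0.117, 0.728, 0.663, 0.128]
wrist_force: [0.1, -0.4, -0.2]
opening: -0.002
grasp_force: 0.2
```

```bash
python3 st.py; python3 - <<'E'
from h import *
p,d,A=cloud("scene"); save("s2.png",cv2.resize(p[120:280,150:450],None,fx=2.4,fy=2.4))
E
```

```text
(7.725, 'u s z mm', array([-1.000e-01, -3.300e+00,  1.329e+02]), 'pitch', np.float64(20.0), 'rotv err', array([ 0.1,  0. , -0.2]))
[ 0.1  -0.4  -0.19]
-0.06 [0.344 0.413];-0.04 [0.273 0.334];-0.02 [0.2  0.28];0.0 [0.158 0.163];0.02 [0.158 0.171];0.04 [0.141 0.17 ];0.06 [0.103 0.125];0.08 [0.138 0.166];0.1 [0.144 0.166];0.12 [0.147 0.166];0.14 [0.148 0.166];0.16 [0.15  0.166];0.18 [0.096 0.151];tops s [-0.0689  0.1725]
```

View pics/s2.png

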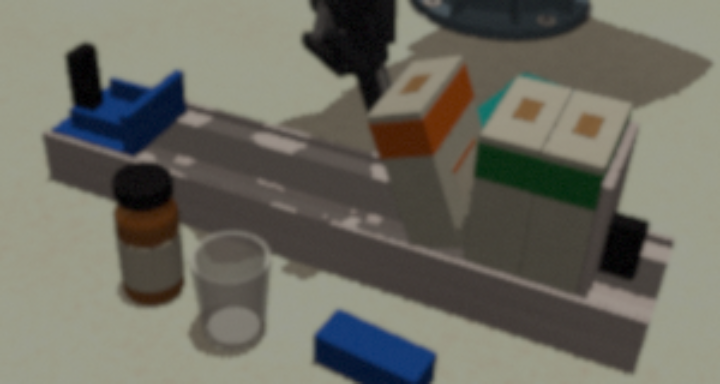

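The carton is leaning at about 70° (top near (425,85) in the crop) and the neighbours have not moved. I'm continuing to upright.

Request:
{"api": "apply_moves", "payload": {"moves": [{"jaw": 0, "offset": [3.2, 0, -0.4], "rot": [0, -2, 0]}, {"jaw": 0, "offset": [3.2, 0, -0.5], "rot": [0, -2, 0]}, {"jaw": 0, "offset": [3.2, 0, -0.7], "rot": [0, -2, 0]}, {"jaw": 0, "offset": [3.1, 0, -0.8], "rot": [0, -2, 0]}, {"jaw": 0, "offset": [3.1, 0, -0.9], "rot": [0, -2, 0]}]}}

```text
time_s: 8.45
eef_pos: [0.5234, 0.0107, 0.1404]
eef_rot: [-0.059, 0.737, 0.67, 0.064]
wrist_force: [-0.5, -0.2, 1.0]
opening: 0.0
grasp_force: 0.1
```

Request:
{"api": "apply_moves", "payload": {"moves": [{"jaw": 0, "offset": [3.2, 0, -0.2], "rot": [0, -2, 0]}, {"jaw": 0, "offset": [3.2, 0, -0.3], "rot": [0, -2, 0]}, {"jaw": 0, "offset": [3, 0, -0.5], "rot": [0, -2, 0]}, {"jaw": 0, "offset": [2.5, 0, -0.6], "rot": [0, -2, 0]}, {"jaw": 0, "offset": [2.5, 0, -0.7], "rot": [0, -2, 0]}]}}

```text
time_s: 9.07
eef_pos: [0.5248, 0.0248, 0.1443]
eef_rot: [0.0, 0.74, 0.673, -0.001]
wrist_force: [0.4, 0.2, -0.0]
opening: -0.004
grasp_force: 0.0
```

```bash
python3 st.py
```

```text
(9.075, 'u s z mm', array([ -0. ,  24.9, 144.3]), 'pitch', np.float64(-0.1), 'rotv err', array([ 0.1,  0. , -0.2]))
[ 0.39  0.18 -0.03]
-0.02 [0.354 0.416];0.0 [0.351 0.418];0.02 [0.31  0.417];0.04 [0.32  0.418];0.06 [0.282 0.419];0.08 [0.154 0.422];0.1 [0.144 0.166];0.12 [0.145 0.166];0.14 [0.147 0.166];0.16 [0.15  0.166];0.18 [0.095 0.151];tops s [-0.0048  0.1716]
```

Request:
{"api": "apply_moves", "payload": {"moves": [{"jaw": 0, "offset": [-10, 0, -2], "rot": [0, 0, 0]}, {"jaw": 0, "offset": [-30, 0, -15], "rot": [0, 0, 0]}, {"jaw": 0, "offset": [-40, 0, -20], "rot": [0, 0, 0]}, {"jaw": 0, "offset": [-50, 0, -15], "rot": [0, 0, 0]}, {"jaw": 0, "offset": [-50, 0, 0], "rot": [0, 0, 0]}]}}

```text
time_s: 9.75
eef_pos: [0.5083, -0.1575, 0.1981]
eef_rot: [0.001, 0.74, 0.673, 0.0]
wrist_force: [0.6, 0.7, -0.2]
opening: -0.002
grasp_force: 0.0
```

Request:
{"api": "apply_moves", "payload": {"moves": [{"jaw": 0, "offset": [-50, 0, 0], "rot": [0, 0, 0]}, {"jaw": 0, "offset": [-50, 0, 0], "rot": [0, 0, 0]}, {"jaw": 0, "offset": [-45, 0, 0], "rot": [0, 0, 0]}, {"jaw": 0, "offset": [-30, 0, 0], "rot": [0, 0, 0]}, {"jaw": 0, "offset": [-10, 0, 0], "rot": [0, 0, 0]}]}}

```text
time_s: 10.38
eef_pos: [0.4895, -0.3413, 0.196]
eef_rot: [-0.001, 0.741, 0.672, -0.0]
wrist_force: [1.0, 0.7, 0.6]
opening: -0.002
grasp_force: 0.0
```

```bash
python3 st.py; python3 - <<'E'
from h import *
p,d,W=cloud("top")
u,s,z=lane(W,ANG,np.array([OX,0])); m=(abs(u)<.046)&(z>.155)&(z<.172)&(s>0)&(s<.2)
print("tops",np.percentile(s[m],[0,1,50,99,100]).round(4))
t,dt,A=cloud("scene"); save("s3.png",np.hstack([p[180:300,150:450],t[120:240,160:460]]))
E
```

```text
(10.375, 'u s z mm', array([   0.6, -342.9,  196. ]), 'pitch', np.float64(0.0), 'rotv err', array([ 0.1,  0. , -0. ]))
[1.   0.71 0.62]
0.04 [0.156 0.166];0.06 [0.161 0.166];0.08 [0.146 0.166];0.1 [0.144 0.166];0.12 [0.145 0.166];0.14 [0.149 0.166];0.16 [0.15  0.165];0.18 [0.095 0.151];tops s [0.0449 0.1745]
tops [0.0438 0.0449 0.1099 0.1751 0.183 ]
```

View pics/s3.png

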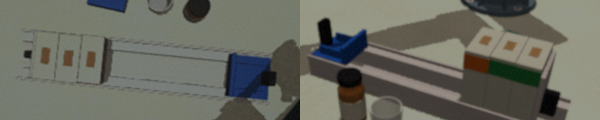

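All three cartons are upright, at about (68,57) in the left half of the picture. Next I go down behind the post and push.

Request:
{"api": "apply_moves", "payload": {"moves": [{"jaw": 0, "offset": [0, 0, 30], "rot": [0, 0, 0]}, {"jaw": 0, "offset": [0, 0, 40], "rot": [0, 0, 0]}, {"jaw": 0, "offset": [0, 0, 35], "rot": [0, 0, 0]}, {"jaw": 0, "offset": [0, 0, 11], "rot": [0, 0, 0]}, {"jaw": 0, "offset": [5, 0, 0], "rot": [0, 0, 0]}]}}

```text
time_s: 11.15
eef_pos: [0.4911, -0.3331, 0.0802]
eef_rot: [-0.001, 0.739, 0.673, -0.0]
wrist_force: [0.6, 0.7, -0.8]
opening: -0.002
grasp_force: 0.0
```

Request:
{"api": "apply_moves", "payload": {"moves": [{"jaw": 0, "offset": [6, 0, 0], "rot": [0, 0, 0]}, {"jaw": 0, "offset": [6, 0, 0], "rot": [0, 0, 0]}, {"jaw": 0, "offset": [6, 0, 0], "rot": [0, 0, 0]}, {"jaw": 0, "offset": [8, 0, 0], "rot": [0, 0, 0]}, {"jaw": 0, "offset": [10, 0, 0], "rot": [0, 0, 0]}]}}

```text
time_s: 11.78
eef_pos: [0.4948, -0.2981, 0.0807]
eef_rot: [0.0, 0.74, 0.673, -0.0]
wrist_force: [1.1, -1.6, 0.6]
opening: 0.001
grasp_force: 0.8
```

```bash
python3 -c "
from h import *
print(where(),np.round(obs()[0]['wrist_force'],2))"
```

```text
(11.775, 'u s z mm', array([   1.6, -299.4,   80.7]), 'pitch', np.float64(-0.0), 'rotv err', array([-0. , -0. , -0.2])) [ 1.14 -1.63  0.65]
```

Request:
{"api": "apply_moves", "payload": {"moves": [{"jaw": 0, "offset": [15, -0.3, 0], "rot": [0, 0, 0]}, {"jaw": 0, "offset": [20, -0.3, 0], "rot": [0, 0, 0]}, {"jaw": 0, "offset": [25, -0.3, 0], "rot": [0, 0, 0]}, {"jaw": 0, "offset": [28, -0.3, 0], "rot": [0, 0, 0]}, {"jaw": 0, "offset": [28, -0.3, 0], "rot": [0, 0, 0]}]}}

```text
time_s: 12.4
eef_pos: [0.5037, -0.1805, 0.0802]
eef_rot: [-0.0, 0.739, 0.673, -0.0]
wrist_force: [1.1, -2.4, 0.2]
opening: -0.0
grasp_force: 1.0
```

Request:
{"api": "apply_moves", "payload": {"moves": [{"jaw": 0, "offset": [28, 0, 0], "rot": [0, 0, 0]}, {"jaw": 0, "offset": [25, 0, 0], "rot": [0, 0, 0]}, {"jaw": 0, "offset": [20, 0, 0], "rot": [0, 0, 0]}, {"jaw": 0, "offset": [14, 0, 0], "rot": [0, 0, 0]}, {"jaw": 0, "offset": [8, 0, 0], "rot": [0, 0, 0]}]}}

```text
time_s: 13.02
eef_pos: [0.5124, -0.087, 0.0801]
eef_rot: [-0.001, 0.739, 0.673, -0.0]
wrist_force: [-0.2, -1.6, -0.5]
opening: -0.002
grasp_force: 0.8
```

```bash
cat > f.py <<'E'
from h import *
print(where(),np.round(obs()[0]['wrist_force'],2))
for n in("top","scene"):
    p,d,W=cloud(n)
    u,s,z=lane(W,ANG,np.array([OX,0])); c=abs(u)<.04
    m=c&(z>.155)&(z<.172)&(s>0.02)&(s<.2); print(n,"tops",np.percentile(s[m],[1,3,50,99]).round(4))
    m=c&(z>.086)&(z<.096)&(s>-.1)&(s<.06)&(abs(u)>.02); print("foll",np.percentile(s[m],[1,50,97,99,100]).round(4))
    m=c&(z>.147)&(z<.155)&(s>.165)&(s<.2);print("stop",np.percentile(s[m],[1,50,99]).round(4))
    save(n+"f%d.png"%(obs()[0]["time_s"]*100),p)
E
python3 f.py
```

```text
(13.025, 'u s z mm', array([ -1.4, -87.5,  80.1]), 'pitch', np.float64(0.0), 'rotv err', array([ 0.1,  0. , -0.2])) [-0.16 -1.6  -0.48]
top tops [0.0448 0.0476 0.1097 0.1748]
foll [0.0039 0.0094 0.0444 0.0449 0.0449]
stop [0.1789 0.1817 0.1845]
scene tops [0.0449 0.0478 0.1131 0.1746]
foll [0.0034 0.0095 0.0131 0.0133 0.0137]
stop [0.1748 0.179  0.183 ]
```

Request:
{"api": "apply_moves", "payload": {"moves": [{"jaw": 0, "offset": [8, 0.2, 0], "rot": [0, 0, 0]}, {"jaw": 0, "offset": [8, 0.2, 0], "rot": [0, 0, 0]}, {"jaw": 0, "offset": [5, 0.2, 0], "rot": [0, 0, 0]}, {"jaw": 0, "offset": [4, 0, 0], "rot": [0, 0, 0]}, {"jaw": 0, "offset": [2, 0, 0], "rot": [0, 0, 0]}]}}

```text
time_s: 13.75
eef_pos: [0.5157, -0.0608, 0.0802]
eef_rot: [-0.001, 0.74, 0.673, -0.0]
wrist_force: [-1.6, -2.3, -0.7]
opening: -0.002
grasp_force: 0.8
```

Request:
{"api": "apply_moves", "payload": {"moves": [{"jaw": 0, "offset": [1, 0, 0], "rot": [0, 0, 0]}, {"jaw": 0, "offset": [1, 0, 0], "rot": [0, 0, 0]}, {"jaw": 0, "offset": [1, 0, 0], "rot": [0, 0, 0]}, {"jaw": 0, "offset": [0.5, 0, 0], "rot": [0, 0, 0]}, {"jaw": 0, "offset": [0, 0, 0], "rot": [0, 0, 0]}]}}

```text
time_s: 14.38
eef_pos: [0.5162, -0.0576, 0.0803]
eef_rot: [-0.0, 0.74, 0.673, -0.0]
wrist_force: [0.2, -1.5, -0.8]
opening: -0.002
grasp_force: 0.5
```

```bash
python3 f.py
```

```text
(14.375, 'u s z mm', array([ -0.5, -57.9,  80.3]), 'pitch', np.float64(0.0), 'rotv err', array([ 0. ,  0. , -0.2])) [ 0.16 -1.53 -0.84]
top tops [0.045  0.0476 0.1097 0.175 ]
foll [0.0335 0.0394 0.0449 0.0449 0.045 ]
stop [0.1787 0.1816 0.1846]
scene tops [0.045  0.0477 0.1131 0.1746]
foll [0.0322 0.0357 0.0392 0.0395 0.0396]
stop [0.1747 0.1787 0.1828]
```

Request:
{"api": "apply_moves", "payload": {"moves": [{"jaw": 0, "offset": [0.6, 0, 0], "rot": [0, 0, 0]}, {"jaw": 0, "offset": [0.6, 0, 0], "rot": [0, 0, 0]}, {"jaw": 0, "offset": [0.6, 0, 0], "rot": [0, 0, 0]}, {"jaw": 0, "offset": [0.6, 0, 0], "rot": [0, 0, 0]}, {"jaw": 0, "offset": [0.6, 0, 0], "rot": [0, 0, 0]}]}}

```text
time_s: 15.1
eef_pos: [0.5164, -0.0567, 0.0804]
eef_rot: [0.001, 0.74, 0.673, -0.001]
wrist_force: [-2.8, -13.3, -1.5]
opening: -0.001
grasp_force: 6.6
```

Request:
{"api": "apply_moves", "payload": {"moves": [{"jaw": 0, "offset": [0.4, 0, 0], "rot": [0, 0, 0]}, {"jaw": 0, "offset": [0.4, 0, 0], "rot": [0, 0, 0]}, {"jaw": 0, "offset": [0.4, 0, 0], "rot": [0, 0, 0]}, {"jaw": 0, "offset": [0.4, 0, 0], "rot": [0, 0, 0]}, {"jaw": 0, "offset": [0, 0, 0], "rot": [0, 0, 0]}]}}

```text
time_s: 15.72
eef_pos: [0.5165, -0.0567, 0.0805]
eef_rot: [0.002, 0.74, 0.673, -0.002]
wrist_force: [-3.7, -17.0, -2.1]
opening: 0.001
grasp_force: 9.1
```

The force has risen to 17 N with no further travel, so the row is against the stop. I'm backing off and rising clear.

Request:
{"api": "apply_moves", "payload": {"moves": [{"jaw": 0, "offset": [-3, 0, 0], "rot": [0, 0, 0]}, {"jaw": 0, "offset": [-6, 0, 0], "rot": [0, 0, 0]}, {"jaw": 0, "offset": [-15, 0, 0], "rot": [0, 0, 0]}, {"jaw": 0, "offset": [-25, 0, 0], "rot": [0, 0, 0]}, {"jaw": 0, "offset": [-20, 0, -30], "rot": [0, 0, 0]}]}}

```text
time_s: 16.35
eef_pos: [0.5082, -0.122, 0.1085]
eef_rot: [-0.003, 0.74, 0.673, -0.001]
wrist_force: [-0.4, 0.1, 1.5]
opening: -0.003
grasp_force: 0.0
```

Request:
{"api": "apply_moves", "payload": {"moves": [{"jaw": 0, "offset": [-20, 0, -50], "rot": [0, 0, 0]}, {"jaw": 0, "offset": [-20, 0, -50], "rot": [0, 0, 0]}, {"jaw": 0, "offset": [-10, 0, -20], "rot": [0, 0, 0]}, {"jaw": 0, "offset": [0, 0, 0], "rot": [0, 0, 0]}, {"jaw": 0, "offset": [0, 0, 0], "rot": [0, 0, 0]}]}}

```text
time_s: 16.98
eef_pos: [0.5048, -0.171, 0.2288]
eef_rot: [-0.002, 0.74, 0.673, -0.0]
wrist_force: [0.7, 0.3, 0.0]
opening: -0.002
grasp_force: 0.0
```

```bash
python3 f.py; ls -t pics | head -3; python3 - <<'E'
import cv2,glob,numpy as np
a=sorted(glob.glob("pics/topf*"))[-1]; b=sorted(glob.glob("pics/scenef*"))[-1]
cv2.imwrite("pics/fin.png",np.vstack([cv2.resize(cv2.imread(a)[190:290,150:430],None,fx=2.5,fy=2.5),cv2.resize(cv2.imread(b)[140:260,180:460],None,fx=2.5,fy=2.5)]))
E
```

```text
(16.975, 'u s z mm', array([  -0.8, -171.9,  228.8]), 'pitch', np.float64(0.1), 'rotv err', array([ 0.2,  0. , -0.2])) [0.71 0.31 0.04]
top tops [0.0449 0.0477 0.11   0.1749]
foll [0.0344 0.0396 0.0447 0.045  0.045 ]
stop [0.1791 0.1817 0.1851]
scene tops [0.0448 0.0478 0.1131 0.1746]
foll [0.0328 0.0355 0.04   0.0404 0.0406]
stop [0.1747 0.1788 0.1829]
scenef1707.png
topf1702.png
scenef1447.png
```

View pics/fin.png

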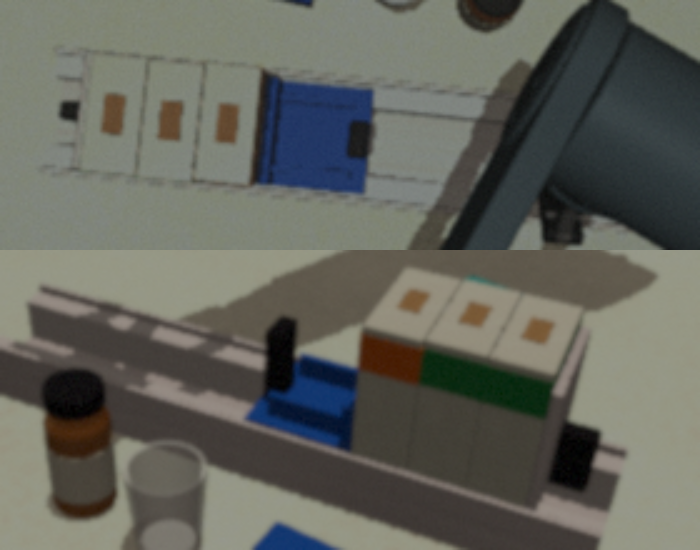

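The picture shows three upright cartons, orange next to green and green, with tops near (225,120) in the upper half. The follower is flush against them and the gripper is clear.

```bash
python3 -c "
from bench import ctrl
print(ctrl.hand_in())"
```

```text
the job is handed in; nothing more can be done
None
```

The fallen carton is upright in line with the other two, the follower closes the row against the end stop (pushed home at about 17 N), the gripper has let go, and the job was handed in after about 17 s.

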